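# Demagnetise the cranked awl

## Task

The cranked awl has become magnetic and picks up tacks. Lift it off its rest, dip its bent-down steel tip at least halfway down the open well of the demagnetiser for a moment, without ramming it, and draw it out again while the dial is still on. Finish with the awl lying back in both notches of its rest and the dial turned fully off (anticlockwise seen from above, to its stop), and leave the other things on the bench alone.

Things in the scene. Friction and masses are not known exactly. Their poses are not given: they have to be found in the camera images.
- awl: Cranked awl: wooden bar handle 140 long (x), 20 wide (y), 24 high (z), origin at the handle's centre; from its +x end a round steel shank (8 diameter) runs 30 straight on, then bends square down 85. Starts lying level in the rest, tip hanging free at the rest's +x side. 0.08 to 0.17 kg. Grip the handle from above, mid-length.
- awl_tip (a point): Lowest point of the awl's bent-down steel tip (8 mm diameter, round end): 100 ahead (+x) of and 85 below the handle's centre.
- rest: Fixed wooden rest, origin at the underside's centre: base 120 (x) by 90 by 12, two uprights 12 thick, 56 wide at x = -42 and +42, each with a flat notch, floor at height 105, 29 wide there, flaring to 47 at the top (height 129). The handle lies along x in both notches, its centre 117 above the rest's origin. The 72 mm between the uprights is free for fingers.
- demagnetiser: Fixed grey unit, origin at the underside's centre: flat base 110 (x) by 190 (y) by 35 high; towards its -y end a round open metal well rises from the top, towards its +y end sits the dial.
- well_rim (a point): Centre of the well's mouth, 95 above the bench; upright tube, outer diameter 52, inner diameter 42, inner floor 55 below the rim.
- dial_axis (a point): Point on the dial's upright axis, at mid height of its bar (58 above the bench), 100 mm from the well's axis.
- dial_pointer (a point): End of the dial's long arm, at mid height. The dial is a black bar 14 thick, 26 high (underside 45, top 71 above the bench) reaching 50 from the axis at this pointer end (white line on top) and 20 at the other, on a disc of 48 diameter whose top is 46 above the bench.
- dial (a joint): Dial angle in rad: 0 = off, at the stop, pointer towards the unit's -x side; grows clockwise seen from above, up to 2.0. Starts on, about 0.8 to 1.4. Stays where it is left; needs about 0.06 N m.
- last: Bystander: pale grey rubber shoe last, 240 long (x), about 80 wide, 110 high, origin under its middle.
- saucer: Bystander: white ceramic saucer 120 across, 18 high, with rose-gold eyelets; origin at the underside's centre.
- pliers: Bystander: chrome eyelet pliers lying flat, 170 long (x), 82 wide, 20 high, origin at the pivot's underside.
There are look-alikes about, which are no part of the job. Leave any purple look-alike of the rest alone. Leave any green look-alike of the awl alone.

How it is judged:
By the outcome, as a careful person would: the job done as asked, in the order asked, and still so for the second after the job is handed in, with the robot touching nothing.
It also fails if it takes over 72 s, if anything falls off the work surface, if the arm or the gripper's body presses on something with over 40 N, if the wrist force passes 120 N, or if a joint passes its speed limit or range.

## Robot

A 7-joint arm with a two-finger parallel gripper is mounted at the origin on the work surface. World frame = base frame: x ahead of the robot, y to its left, z up, the work surface at z = 0. Lengths are in m, angles in rad, forces in N, time in s.
With the tool pointing down it reaches from about 0.35 to 0.9 m from the base axis. Payload 8.1 kg.
Tool frame: the origin (TCP) lies on the centre line of the jaws, within the pads' length; the fingertips stand 14 mm ahead of it and the grasp point (between the pads) lies 5 mm behind it; z points along the fingers, y is the line along which they close (so a half turn about z gives the same grasp; the last joint's range is limited). The gripper opens to 92 mm and grips with 3 to 60 N. Pads are 19 mm wide; open, the fingers measure 130 mm over their backs; the gripper's body (75 mm by 190 mm) begins 47 mm behind the grasp point.
Start: joints at [1.244, 0.434, 0.025, 1.573, -0.012, 1.134, -0.075], TCP at [0.139, -0.609, 0.241] pointing down, gripper open.
Joint ranges: [-2.62, 2.62], [-0.44, 2.09], [-1.27, 1.32], [0.08, 2.57], [-1.32, 4.46], [0.12, 2], [-2.74, 2.74]. Speed limits (rad/s): [2.22, 2.22, 3.01, 3.01, 3.14, 3.14, 3.14].

## Interface

Orientations are given as a unit quaternion [x, y, z, w].
In Python, from plant import ctrl gives the robot as it stands. The module is installed in compiled form; this text tells all that it offers.
- The arm moves only by the shell command python3 -m jog 'ROWS' [FORCE]. ROWS is JSON, a list of rows, each a list of 7 numbers: the shift along the world's x, y, z in mm, then the turn, a rotation vector about the world's x, y, z in rad, then the finger opening in mm, from 0 to 91.8. In form: [[x, y, z, ax, ay, az, jaw], ...]. A call has 1 to 20 rows; each row is the pose to reach, as a shift and turn from the pose commanded when the call began; what a row does not reach only later rows make up. A row lasts 1/10 s, in which the tool goes at most 50 mm and 8.59 degrees, less where a joint would pass 70% of its speed; a pose out of reach is approached as far as the arm can. A call with a gripper value outside its range is refused whole. The fingers move at their own pace and stop on an object; FORCE is the grip in N (left out, the last holds). Time passes only in rows, so rows that repeat a pose let the fingers close. It gives the time, the measured TCP pose, the force, the opening and the grip force at its end, in the units of the state.
- ctrl.observe(): the state, without advancing time (a new reading comes with each control period).
- ctrl.get_image(name): name is "scene" or "top"; returns a dict with "frame" (400x640x3 uint8, red, green, blue), "z_map" (400x640 float32, m along the optical axis (not along the pixel's ray), 0 where there is no reading), "camera_matrix" (3x3 intrinsics, pixels), "position" and "attitude" of the camera in the world. Camera axes: x right, y up, looking along -z (the intrinsics and any distortion apply to the point x, -y, -z); pixel columns grow to the right and rows downward; lengths in m; the calibration is good to about 2 mm. A picture is of the moment at which its call begins.
- ctrl.job_done(): hands the job in; it is judged then, once.
The state is a dict: "time_s": time; "joint_positions": joint angles; "joint_vel": joint speeds; "joint_efforts": joint torques, N m; "eef_pos": TCP position; "orientation": TCP orientation; "ft_force": force on the tool from outside, world axes, zero at the start; "torque": the same for the moment, N m; "finger_gap": opening from 0.0 (shut) to 1.0 (fully open); "grip_force": force on a finger pad.
Only numpy, scipy, OpenCV 4.12 (cv2) and the standard library are available. Lean on these libraries where they do the work, as an engineer would, in place of code of your own. Each camera call takes 0.05 s, during which the arm holds its last target. There are 200 camera calls.

## Working session

There is one attempt and no reset: what is moved stays moved. The work goes in short steps, Python scripts to look and compute and a shell command to move; the robot and the scene stay as the last step left them, time stands still between calls to the robot, and variables do not carry over. Pictures are saved under pics/ and viewed, at most 10 in all, crops included, and the job is handed in when it is done.

```bash
mkdir -p pics; cat > h.py <<'E'
import numpy as np, cv2
from scipy.spatial.transform import Rotation as R
from plant import ctrl
def get(n):
    d=ctrl.get_image(n); return d
def Rm(d):
    a=np.array(d["attitude"],float)
    return a if a.shape==(3,3) else R.from_quat(a).as_matrix()
def cloud(d):
    K=d["camera_matrix"]; z=d["z_map"]; v,u=np.mgrid[:z.shape[0],:z.shape[1]]
    P=np.stack([(u-K[0,2])/K[0,0]*z,-(v-K[1,2])/K[1,1]*z,-z],-1)
    W=P@Rm(d).T+np.array(d["position"]); W[z==0]=np.nan; return W
def ray(d,u,v,h):
    K=d["camera_matrix"]; r=Rm(d)@np.array([(u-K[0,2])/K[0,0],-(v-K[1,2])/K[1,1],-1]); p=np.array(d["position"])
    return p+r*(h-p[2])/r[2]
E
python3 - <<'E'
from h import *
for n in("scene","top"):
    d=get(n); cv2.imwrite(f"pics/{n}0.png",d["frame"][:,:,::-1]); print(n,d["position"],np.array(d["attitude"]).round(3).tolist(),d["camera_matrix"].tolist(), [k for k in d])
    np.savez(f"{n}0.npz",W=cloud(d),f=d["frame"])
s=ctrl.observe(); print(s["eef_pos"],s["orientation"],s["time_s"])
E
```

```text
scene [1.52003072 0.22313422 0.95279716] [0.262, 0.317, 0.713, 0.567] [[381.35791706523764, 0.0, 322.5841018322391], [0.0, 381.35791706523764, 204.88749882870977], [0.0, 0.0, 1.0]] ['frame', 'z_map', 'camera_matrix', 'position', 'attitude']
top [ 0.47613552 -0.00552784  1.3714398 ] [-0.025, 0.028, 0.707, -0.706] [[383.66354968695566, 0.0, 312.10337377701137], [0.0, 383.66354968695566, 196.79822611384677], [0.0, 0.0, 1.0]] ['frame', 'z_map', 'camera_matrix', 'position', 'attitude']
[ 0.13856614 -0.60902023  0.24003086] [ 9.93750387e-01  1.11623053e-01 -1.33316159e-04 -6.66592771e-04] 0.1
```

View pics/top0.png

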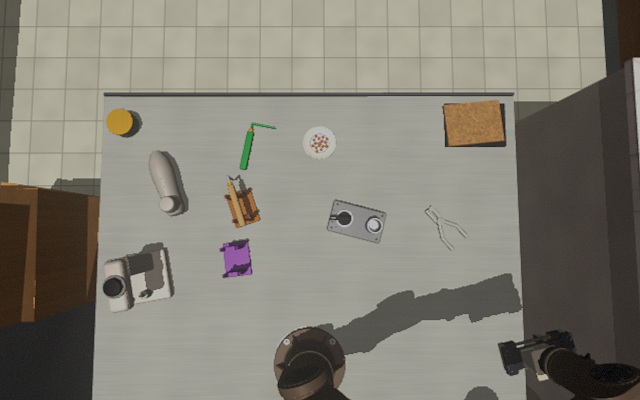

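View pics/scene0.png

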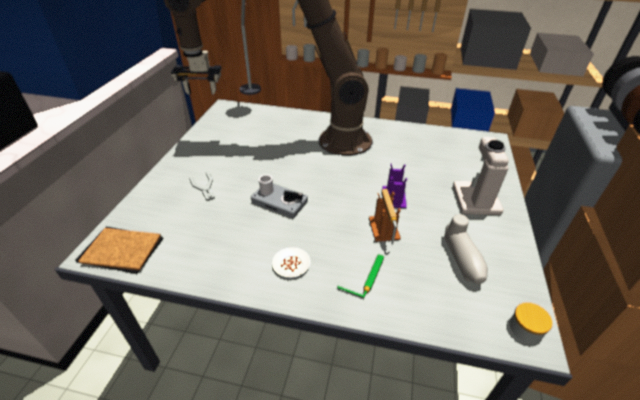

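Candidates for the awl are the wooden one in the orange-brown rest at top (238,203) and the green look-alike lying at (247,147). For the rest there is the brown one at (242,208) and the purple look-alike at (237,258). I choose the brown rest with the wooden awl. The demagnetiser is at (357,221), with its well at about (374,225) and dial at about (345,218).

```bash
python3 - <<'E'
from h import *
z=np.load("top0.npz"); W=z["W"]; f=z["f"]
a=cv2.resize(f[165:240,210:275],None,fx=6,fy=6,interpolation=cv2.INTER_CUBIC)
b=cv2.resize(f[190:250,320:395],None,fx=5,fy=5,interpolation=cv2.INTER_CUBIC)
o=np.zeros((450,770,3),np.uint8); o[:a.shape[0],:a.shape[1]]=a; o[:b.shape[0],392:392+b.shape[1]]=b
cv2.imwrite("pics/crop1.png",o[:,:,::-1])
def rect(m,n):
    p=W[m][:,:2]; r=cv2.minAreaRect((p*1000).astype(np.float32)); print(n,m.sum(),"c",np.round(r[0],1),"size",np.round(r[1],1),"ang",round(r[2],1),"z",np.nanmedian(W[m][:,2]).round(4))
hsv=cv2.cvtColor(f,cv2.COLOR_RGB2HSV); box=np.zeros(f.shape[:2],bool); 
A=box.copy(); A[170:235,215:270]=1
H=W[...,2]
rect(A&(H>.115)&(H<.15),"handle+"); rect(A&(H>.123)&(H<.15)," >123")
rect(A&(H>.006)&(H<.03)&(hsv[...,1]>100),"restbase")
B=box.copy(); B[190:250,320:395]=1
rect(B&(H>.028)&(H<.041),"demagbase"); rect(B&(H>.085)&(H<.105),"rim"); rect(B&(H>.06)&(H<.08),"dial")
m=B&(H>.06)&(H<.08);print(np.c_[np.argwhere(m),W[m].round(3)][::3])
z=np.load("scene0.npz"); W=z["W"]; H=W[...,2]
X=W
def reg(c,r): return np.hypot(W[...,0]-c[0],W[...,1]-c[1])<r
m=(W[...,0]>.3)&(W[...,0]<.6)&(W[...,1]<.0)&(W[...,1]>-.3)
rect(m&(H>.028)&(H<.041),"S demagbase"); rect(m&(H>.088)&(H<.105),"S rim"); rect(m&(H>.06)&(H<.08),"S dial")
m=(W[...,0]>.38)&(W[...,0]<.7)&(W[...,1]<.4)&(W[...,1]>.1)
rect(m&(H>.118)&(H<.15),"S handle")
E
```

```text
handle+ 377 c [558.6 240.6] size [172.2  58.4] ang 19.2 z 0.1287
 >123 326 c [556.6 238.4] size [166.8  58. ] ang 17.7 z 0.1291
restbase 458 c [539.1 233.9] size [116.7  88.4] ang 18.1 z 0.0131
demagbase 1282 c [ 491.3 -166.7] size [189.8 109.8] ang 75.3 z 0.0361
rim 78 c [ 477.4 -218.8] size [46.5 49.6] ang 0.1 z 0.0954
dial 108 c [ 483.1 -157.1] size [168.5  45.3] ang 83.1 z 0.0713
[[ 2.16e+02  3.31e+02  5.08e-01 -7.50e-02  7.30e-02]
 [ 2.16e+02  3.34e+02  5.08e-01 -8.50e-02  7.30e-02]
 [ 2.16e+02  3.37e+02  5.08e-01 -9.60e-02  6.90e-02]
 [ 2.16e+02  3.40e+02  5.08e-01 -1.06e-01  7.30e-02]
 [ 2.16e+02  3.43e+02  5.08e-01 -1.16e-01  6.90e-02]
 [ 2.16e+02  3.46e+02  5.08e-01 -1.26e-01  7.20e-02]
 [ 2.16e+02  3.49e+02  5.08e-01 -1.36e-01  7.10e-02]
 [ 2.17e+02  3.32e+02  5.05e-01 -7.90e-02  7.40e-02]
 [ 2.17e+02  3.35e+02  5.05e-01 -8.90e-02  7.20e-02]
 [ 2.17e+02  3.38e+02  5.05e-01 -9.90e-02  7.20e-02]
 [ 2.17e+02  3.41e+02  5.05e-01 -1.09e-01  7.00e-02]
 [ 2.17e+02  3.44e+02  5.05e-01 -1.19e-01  7.40e-02]
 [ 2.17e+02  3.47e+02  5.05e-01 -1.29e-01  7.30e-02]
 [ 2.17e+02  3.50e+02  5
[... 760 characters left out ...]
 7.00e-02]
 [ 2.20e+02  3.77e+02  4.94e-01 -2.32e-01  6.60e-02]
 [ 2.22e+02  3.67e+02  4.87e-01 -1.96e-01  8.00e-02]
 [ 2.23e+02  3.79e+02  4.84e-01 -2.39e-01  6.20e-02]
 [ 2.25e+02  3.66e+02  4.77e-01 -1.94e-01  6.60e-02]
 [ 2.26e+02  3.80e+02  4.74e-01 -2.41e-01  7.10e-02]
 [ 2.28e+02  3.67e+02  4.67e-01 -1.96e-01  7.40e-02]
 [ 2.29e+02  3.79e+02  4.64e-01 -2.36e-01  7.80e-02]
 [ 2.31e+02  3.69e+02  4.57e-01 -2.04e-01  6.90e-02]]
S demagbase 628 c [ 491.5 -161.8] size [191.5 112.7] ang 75.1 z 0.0374
S rim 87 c [ 476.6 -216.5] size [50.9 50. ] ang 59.2 z 0.0956
S dial 174 c [ 495.6 -155.8] size [168.9  50.3] ang 73.7 z 0.0712
S handle 322 c [515.1 238.6] size [ 87.4 246.4] ang 86.0 z 0.1302
```

View pics/crop1.png

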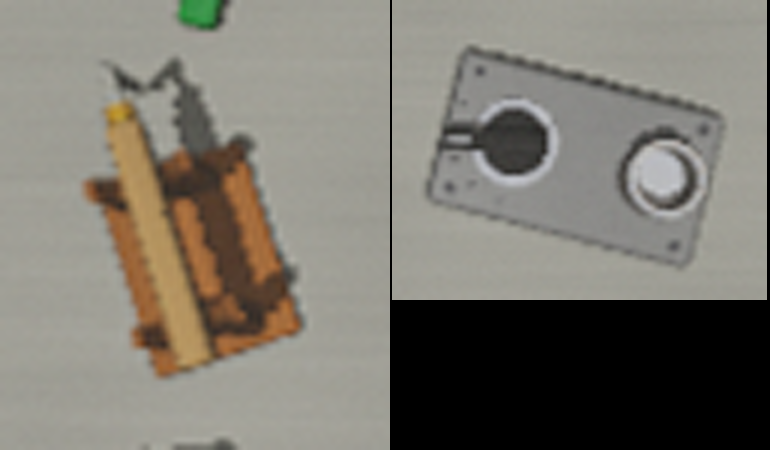

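The crop confirms the wooden awl with its gold ferrule, at crop (120,112), lying in the brown rest. The dial pointer lies towards image-left (world +y) at crop (445,137), and the well is at crop (663,175). Next I refine the handle axis.

```bash
python3 - <<'E'
from h import *
for n in("top","scene"):
    z=np.load(n+"0.npz"); W=z["W"]; f=z["f"]; H=W[...,2]; hsv=cv2.cvtColor(f,cv2.COLOR_RGB2HSV)
    m=(abs(W[...,0]-.54)<.14)&(abs(W[...,1]-.24)<.1)&(H>.122)&(H<.137)&(hsv[...,2]>140)&(hsv[...,0]<30)&(hsv[...,1]>60)
    nn,l,st,_=cv2.connectedComponentsWithStats(m.astype(np.uint8)); k=1+np.argmax(st[1:,4]); m=l==k
    r=cv2.minAreaRect((W[m][:,:2]*1000).astype(np.float32)); p=W[m][:,:2].astype(np.float32)
    v=cv2.fitLine(p,cv2.DIST_HUBER,0,.01,.01).ravel(); print(n,m.sum(),np.round(r,1) if 0 else r,np.degrees(np.arctan2(v[1],v[0])),v[2:],np.median(H[m]),hsv[m].mean(0))
    for nm,c,lo,hi in(("rest base",(.54,.234),.006,.02),):
        q=(abs(W[...,0]-.54)<.12)&(abs(W[...,1]-.235)<.1)&(H>lo)&(H<hi)&(hsv[...,1]>110)
        print(n,nm,q.sum(),cv2.minAreaRect((W[q][:,:2]*1000).astype(np.float32)))
    q=(abs(W[...,0]-.5)<.07)&(abs(W[...,1]+.115)<.06)&(H>.064)&(H<.08)
    p=(W[q][:,:2]*1000).astype(np.float32); print(n,"dial",cv2.minAreaRect(p),cv2.fitLine(p,cv2.DIST_HUBER,0,.01,.01).ravel())
E
```

```text
top 222 ((548.5198364257812, 237.40834045410156), (148.9676971435547, 16.79108428955078), 17.917329788208008) 18.25948 [0.5461874  0.23652238] 0.12963077839228532 [ 18.33783784 122.07207207 174.09459459]
top rest base 427 ((539.1106567382812, 233.96453857421875), (116.87818908691406, 88.26776885986328), 17.933273315429688)
top dial ((502.9722595214844, -109.58853912353516), (68.58466339111328, 10.31675910949707), 89.75462341308594) [ 5.1148456e-02 -9.9869108e-01  5.0289832e+02 -1.0827997e+02]
scene 182 ((550.220458984375, 239.56195068359375), (147.62327575683594, 20.215219497680664), 18.368501663208008) 18.252342 [0.55288565 0.2396702 ] 0.1314021886893484 [ 17.91758242 138.1043956  214.13736264]
scene rest base 276 ((516.3921508789062, 232.01380920410156), (178.9320831298828, 101.74813079833984), 8.424551010131836)
scene dial ((501.19622802734375, -105.46583557128906), (69.53094482421875, 20.73374366760254), 88.17125701904297) [ 4.0264644e-02  9.9918908e-01  5.0580917e+02 -1.0551469e+02]
```

```bash
python3 -m jog '[[35,36,20,0,0,0,70],[70,72,40,0,0,0,70],[105,108,50,0,0,0,70],[140,144,50,0,0,0,70],[175,180,50,0,0,0,70],[210,216,50,0,0,0,70],[245,252,50,0,0,0,70],[280,290,50,0,0,0,70],[315,330,50,0,0,0,70],[330,375,50,0,0,0,70],[340,422,50,0,0,0,70],[347,470,50,0,0,0.03,70],[354,518,50,0,0,0.05,70],[361,566,50,0,0,0.07,70],[368,614,40,0,0,0.095,70],[375,662,30,0,0,0.095,70],[382,710,20,0,0,0.095,70],[390,757,10,0,0,0.095,70],[398,803,0,0,0,0.095,70],[406,846,-20,0,0,0.095,70]]' 40; python3 -m jog '[[0,0,0,0,0,0,70],[0,0,0,0,0,0,70],[0,0,0,0,0,0,70]]'; python3 -c "
from h import *
s=ctrl.observe();print(s['eef_pos'],R.from_quat(s['orientation']).as_euler('xyz'),R.from_quat(s['orientation']).as_matrix())"
```

```text
time_s: 2.1
eef_pos: [0.5451, 0.2394, 0.2211]
orientation: [0.987, 0.159, 0.001, -0.0]
ft_force: [1.0, -0.5, 0.3]
finger_gap: 0.76
grip_force: 0.0
time_s: 2.4
eef_pos: [0.5449, 0.2354, 0.2207]
orientation: [0.987, 0.158, -0.0, 0.0]
ft_force: [-0.2, 0.2, 0.3]
finger_gap: 0.764
grip_force: 0.0
[0.54486882 0.23538029 0.22065965] [3.14070967e+00 4.75184327e-04 3.17572015e-01] [[ 9.49996275e-01  3.12261183e-01 -1.75702887e-04]
 [ 3.12260871e-01 -9.49995881e-01 -9.87209769e-04]
 [-4.75184309e-04  8.82980467e-04 -9.99999497e-01]]
```

```bash
python3 -m jog '[[0,1,-30,0,0,0,70],[0,1,-55,0,0,0,70],[0,1,-75,0,0,0,70],[0,1,-90,0,0,0,70],[0,1,-100,0,0,0,70],[0,1,-107,0,0,0,70],[0,1,-108,0,0,0,70],[0,1,-108,0,0,0,70],[0,1,-108,0,0,0,40],[0,1,-108,0,0,0,30],[0,1,-108,0,0,0,24],[0,1,-108,0,0,0,15],[0,1,-108,0,0,0,10],[0,1,-108,0,0,0,10],[0,1,-108,0,0,0,10],[0,1,-108,0,0,0,10]]' 40
```

```text
time_s: 4.0
eef_pos: [0.5447, 0.2375, 0.1127]
orientation: [0.987, 0.159, -0.0, 0.0]
ft_force: [-0.7, 0.2, 0.9]
finger_gap: 0.216
grip_force: 40.0
```

```bash
python3 -m jog '[[0,0,10,0,0,0,10],[0,0,25,0,0,0,10],[0,0,50,0,0,0,10],[0,0,80,0,0,0,10],[0,0,110,0,0,0,10],[0,0,140,0,0,0,10],[0,0,160,0,0,0,10],[0,0,170,0,0,0,10],[0,0,170,0,0,0,10],[0,0,170,0,0,0,10]]'; python3 - <<'E'
from h import *
o=[]
for n in("top","scene"):
    d=get(n); W=cloud(d); f=d["frame"]; np.savez(n+"1.npz",W=W,f=f)
    s=(.6395,.268)
    q=(np.hypot(W[...,0]-s[0],W[...,1]-s[1])<.04)&(W[...,2]>.15)&(W[...,2]<.3)
    print(n,q.sum()); 
    if q.sum():
        print(np.c_[W[q]*1000][::max(1,q.sum()//15)].round(0)); v,u=np.argwhere(q).mean(0).astype(int)
    else: v,u=200,240
    v=np.clip(v,40,360)
    o.append(cv2.resize(f[v-40:v+40,u-40:u+40],(380,380),interpolation=cv2.INTER_CUBIC)); print(u,v)
cv2.imwrite("pics/lift.png",np.hstack(o)[:,:,::-1])
E
```

```text
time_s: 5.0
eef_pos: [0.5443, 0.2373, 0.2822]
orientation: [0.987, 0.159, -0.0, 0.0]
ft_force: [-0.5, -1.1, -1.2]
finger_gap: 0.216
grip_force: 40.0
top 73
[[639. 267. 291.]
 [636. 264. 293.]
 [634. 265. 291.]
 [639. 262. 253.]
 [634. 265. 266.]
 [640. 263. 226.]
 [634. 266. 252.]
 [639. 262. 216.]
 [635. 267. 222.]
 [623. 262. 289.]
 [619. 256. 292.]
 [616. 263. 295.]
 [616. 253. 293.]
 [613. 260. 296.]
 [613. 250. 293.]
 [610. 255. 296.]
 [608. 264. 293.]
 [607. 248. 300.]
 [604. 254. 298.]]
217 174
scene 124
[[603. 255. 299.]
 [605. 264. 299.]
 [610. 251. 293.]
 [617. 254. 294.]
 [618. 254. 292.]
 [622. 257. 292.]
 [627. 263. 293.]
 [632. 264. 290.]
 [637. 270. 287.]
 [639. 269. 278.]
 [640. 268. 268.]
 [639. 267. 255.]
 [639. 266. 244.]
 [639. 272. 238.]
 [638. 266. 220.]
 [636. 265. 206.]]
401 185
```

View pics/lift.png

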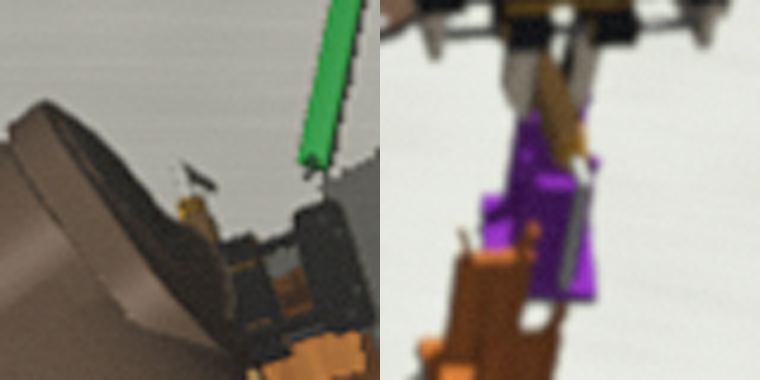

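The picture shows the awl held level in the jaws, with the ferrule at crop (185,208) and the bent tip hanging free at scene crop (570,285). The tip offset from the TCP is about (+92,+29,-79) mm.

```bash
python3 -m jog '[[-4,-12,0,0,0,0,10],[-12,-36,0,0,0,0,10],[-22,-68,0,0,0,0,10],[-34,-103,0,0,0,0,10],[-46,-140,0,0,0,0,10],[-58,-177,0,0,0,0,10],[-70,-214,0,0,0,0,10],[-82,-251,0,0,0,0,10],[-94,-288,0,0,0,0,10],[-107,-325,0,0,0,0,10],[-119,-362,0,0,0,0,10],[-131,-399,0,0,0,0,10],[-142,-432,0,0,0,0,10],[-151,-460,0,0,0,0,10],[-157,-477,0,0,0,0,10],[-159,-484,0,0,0,0,10],[-159,-484,0,0,0,0,10],[-159,-484,0,0,0,0,10],[-159,-484,0,0,0,0,10]]'; python3 - <<'E'
from h import *
o=[]
for n in("top","scene"):
    d=get(n); W=cloud(d); f=d["frame"]; np.savez(n+"2.npz",W=W,f=f)
    q=(np.hypot(W[...,0]-.477,W[...,1]+.218)<.03)&(W[...,2]>.15)&(W[...,2]<.3)
    print(n,q.sum()); v,u=200,374
    if q.sum():
        print((W[q]*1000)[::max(1,q.sum()//14)].round(0)); v,u=np.argwhere(q).mean(0).astype(int)
    r=(np.hypot(W[...,0]-.477,W[...,1]+.218)<.035)&(W[...,2]>.088)&(W[...,2]<.102)
    print("rim",r.sum(),cv2.minEnclosingCircle((W[r][:,:2]*1000).astype(np.float32)) if r.sum() else 0)
    o.append(cv2.resize(f[v-40:v+40,u-40:u+40],(380,380),interpolation=cv2.INTER_CUBIC)); print(u,v)
cv2.imwrite("pics/overwell.png",np.hstack(o)[:,:,::-1])
E
```

```text
time_s: 7.0
eef_pos: [0.3861, -0.2452, 0.2827]
orientation: [0.987, 0.16, 0.0, -0.0]
ft_force: [0.5, -0.5, -2.3]
finger_gap: 0.215
grip_force: 40.0
top 66
[[ 483. -214.  221.]
 [ 483. -214.  284.]
 [ 480. -212.  247.]
 [ 480. -215.  295.]
 [ 477. -213.  245.]
 [ 477. -215.  293.]
 [ 474. -221.  292.]
 [ 469. -216.  288.]
 [ 466. -220.  293.]
 [ 463. -224.  288.]
 [ 460. -222.  297.]
 [ 458. -219.  297.]
 [ 457. -231.  292.]
 [ 455. -222.  297.]
 [ 452. -218.  292.]
 [ 452. -228.  297.]
 [ 449. -225.  298.]]
rim 66 ((477.3275451660156, -219.6595916748047), 25.76436424255371)
385 228
scene 77
[[ 451. -228.  298.]
 [ 457. -222.  298.]
 [ 458. -219.  295.]
 [ 460. -218.  293.]
 [ 469. -215.  295.]
 [ 457. -217.  284.]
 [ 482. -215.  287.]
 [ 474. -211.  279.]
 [ 479. -210.  274.]
 [ 481. -214.  264.]
 [ 482. -210.  257.]
 [ 480. -209.  247.]
 [ 480. -213.  239.]
 [ 477. -212.  229.]
 [ 478. -216.  217.]
 [ 481. -211.  212.]]
rim 81 ((476.3216247558594, -216.44943237304688), 26.87139320373535)
261 137
```

View pics/overwell.png

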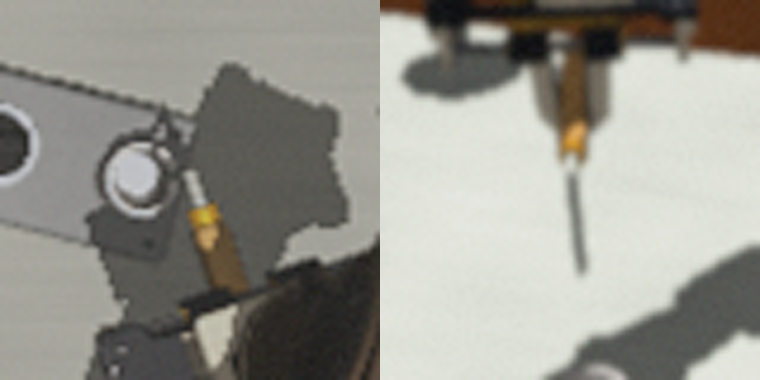

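The shank hangs vertically beside and above the well in both views. The tip is at about (480,-212) against a rim centre of (477,-218), so I shift by (-3,-6) and dip.

```bash
python3 -m jog '[[-3,-6,0,0,0,0,10],[-3,-6,-10,0,0,0,10],[-3,-6,-25,0,0,0,10],[-3,-6,-45,0,0,0,10],[-3,-6,-65,0,0,0,10],[-3,-6,-80,0,0,0,10],[-3,-6,-90,0,0,0,10],[-3,-6,-97,0,0,0,10],[-3,-6,-104,0,0,0,10],[-3,-6,-111,0,0,0,10],[-3,-6,-118,0,0,0,10],[-3,-6,-118,0,0,0,10]]'; python3 - <<'E'
from h import *
f=[get(n)["frame"] for n in("top","scene")]
o=[cv2.resize(g[v-35:v+35,u-35:u+35],(380,380),interpolation=cv2.INTER_CUBIC) for g,(u,v) in zip(f,((378,222),(266,180)))]
cv2.imwrite("pics/dip.png",np.hstack(o)[:,:,::-1])
E
```

```text
time_s: 8.3
eef_pos: [0.3823, -0.2523, 0.164]
orientation: [0.987, 0.159, -0.0, -0.0]
ft_force: [-0.6, -0.4, -0.9]
finger_gap: 0.213
grip_force: 40.0
```

View pics/dip.png

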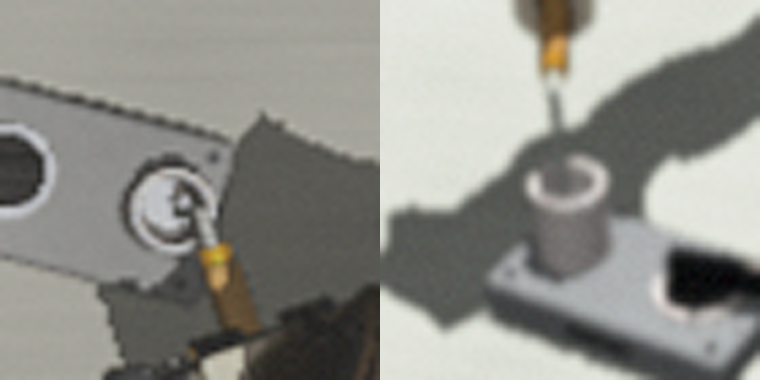

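The tip has entered the mouth of the well, at left crop (185,200) and right crop (560,160), with no contact force. I go 30 mm deeper, hold briefly and draw out.

```bash
python3 -m jog '[[0,0,-8,0,0,0,10],[0,0,-16,0,0,0,10],[0,0,-24,0,0,0,10],[0,0,-30,0,0,0,10],[0,0,-31,0,0,0,10],[0,0,-31,0,0,0,10],[0,0,-31,0,0,0,10],[0,0,-31,0,0,0,10],[0,0,-31,0,0,0,10],[0,0,-31,0,0,0,10]]'; python3 -m jog '[[0,0,0,0,0,0,10],[0,0,8,0,0,0,10],[0,0,20,0,0,0,10],[0,0,35,0,0,0,10],[0,0,55,0,0,0,10],[0,0,80,0,0,0,10],[0,0,105,0,0,0,10],[0,0,130,0,0,0,10],[0,0,145,0,0,0,10],[0,0,149,0,0,0,10]]'
```

```text
time_s: 9.4
eef_pos: [0.3828, -0.2525, 0.1339]
orientation: [0.987, 0.159, 0.0, 0.0]
ft_force: [-0.9, -0.3, -0.6]
finger_gap: 0.215
grip_force: 40.0
time_s: 10.4
eef_pos: [0.3834, -0.2528, 0.285]
orientation: [0.987, 0.159, 0.001, 0.001]
ft_force: [0.8, 0.2, -1.2]
finger_gap: 0.213
grip_force: 40.0
```

```bash
python3 -m jog '[[4,12,0,0,0,0,10],[12,36,0,0,0,0,10],[22,68,0,0,0,0,10],[34,103,0,0,0,0,10],[46,140,0,0,0,0,10],[58,177,0,0,0,0,10],[70,214,0,0,0,0,10],[82,251,0,0,0,0,10],[94,288,0,0,0,0,10],[107,325,0,0,0,0,10],[119,362,0,0,0,0,10],[131,399,0,0,0,0,10],[143,433,0,0,0,0,10],[152,462,0,0,0,0,10],[159,482,0,0,0,0,10],[162,490,0,0,0,0,10],[162,490,0,0,0,0,10],[162,490,0,0,0,0,10],[162,490,0,0,0,0,10]]'; python3 -m jog '[[0,0,-10,0,0,0,10],[0,0,-30,0,0,0,10],[0,0,-60,0,0,0,10],[0,0,-90,0,0,0,10],[0,0,-115,0,0,0,10],[0,0,-130,0,0,0,10],[0,0,-138,0,0,0,10],[0,0,-146,0,0,0,10],[0,0,-152,0,0,0,10],[0,0,-158,0,0,0,10],[0,0,-162,0,0,0,10],[0,0,-165,0,0,0,10],[0,0,-167,0,0,0,10],[0,0,-168,0,0,0,10],[0,0,-169,0,0,0,10],[0,0,-169,0,0,0,10]]'
```

```text
time_s: 12.3
eef_pos: [0.5446, 0.236, 0.2826]
orientation: [0.987, 0.158, -0.0, 0.001]
ft_force: [-0.4, 0.0, -1.8]
finger_gap: 0.215
grip_force: 40.0
time_s: 13.9
eef_pos: [0.5447, 0.2376, 0.1138]
orientation: [0.987, 0.159, 0.0, 0.0]
ft_force: [0.0, 0.3, -1.7]
finger_gap: 0.215
grip_force: 40.0
```

```bash
python3 -m jog '[[0,0,-1,0,0,0,10],[0,0,-2,0,0,0,10],[0,0,-2,0,0,0,10]]' ; python3 -m jog '[[0,0,0,0,0,0,10],[0,0,0,0,0,0,10],[0,0,0,0,0,0,24],[0,0,0,0,0,0,30],[0,0,0,0,0,0,40],[0,0,0,0,0,0,55],[0,0,0,0,0,0,70],[0,0,0,0,0,0,70],[0,0,10,0,0,0,70],[0,0,30,0,0,0,70],[0,0,60,0,0,0,70],[0,0,100,0,0,0,70],[0,0,140,0,0,0,70],[0,-40,160,0,0,0,70],[0,-85,160,0,0,0,70],[0,-130,160,0,0,0,40],[0,-175,160,0,0,0,20],[0,-220,160,0,0,0,5],[0,-260,160,0,0,0,0],[0,-260,160,0,0,0,0]]' 5; python3 - <<'E'
from h import *
o=[]
for n,(u,v),c in(("top",(240,200),None),("scene",(388,215),None)):
    d=get(n); W=cloud(d); f=d["frame"]; H=W[...,2]; hsv=cv2.cvtColor(f,cv2.COLOR_RGB2HSV)
    m=(abs(W[...,0]-.54)<.14)&(abs(W[...,1]-.24)<.1)&(H>.11)&(H<.137)&(hsv[...,2]>140)&(hsv[...,0]<30)&(hsv[...,1]>60)
    l=cv2.connectedComponentsWithStats(m.astype(np.uint8)); m=l[1]==1+np.argmax(l[2][1:,4])
    p=W[m]; print(n,cv2.minAreaRect((p[:,:2]*1000).astype(np.float32)),np.median(p[:,2]), np.polyfit(p[:,0],p[:,2],1))
    q=(abs(W[...,0]-.5)<.07)&(abs(W[...,1]+.115)<.06)&(H>.064)&(H<.08)
    print("dial",cv2.minAreaRect((W[q][:,:2]*1000).astype(np.float32)))
    o.append(cv2.resize(f[v-40:v+40,u-40:u+40],(380,380),interpolation=cv2.INTER_CUBIC))
cv2.imwrite("pics/back.png",np.hstack(o)[:,:,::-1])
s=ctrl.observe();print(s["eef_pos"])
E
```

```text
time_s: 14.2
eef_pos: [0.5449, 0.2377, 0.1127]
orientation: [0.987, 0.159, 0.0, 0.0]
ft_force: [-2.3, -1.0, 8.0]
finger_gap: 0.218
grip_force: 40.0
time_s: 16.2
eef_pos: [0.5445, -0.0297, 0.2723]
orientation: [0.988, 0.154, -0.0, 0.002]
ft_force: [0.2, -0.2, -0.0]
finger_gap: 0.378
grip_force: 0.0
top ((548.5545654296875, 238.2607879638672), (149.63345336914062, 17.316896438598633), 18.491151809692383) 0.12971243760445184 [-0.00851174  0.13419129]
dial ((0.0, 0.0), (0.0, 0.0), 0.0)
scene ((548.4241943359375, 244.26266479492188), (151.89773559570312, 28.653085708618164), 17.868532180786133) 0.13126774962733517 [-0.01630623  0.13946937]
dial ((502.48675537109375, -104.73570251464844), (70.27735900878906, 19.83185577392578), 85.16952514648438)
[ 0.54467099 -0.02329376  0.27241858]
```

View pics/back.png

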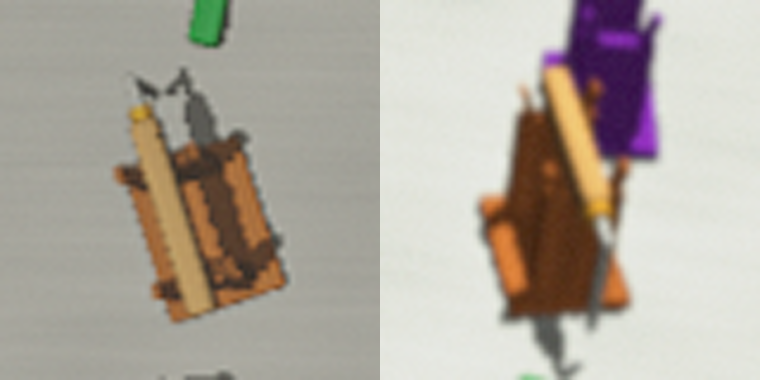

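The awl lies level in both notches, with the same pose as at the start (top crop handle (145,115) to (200,310)). Next is the dial.

```bash
python3 - <<'E'
from h import *
s=ctrl.observe(); print(np.round(s["joint_positions"],2),s["eef_pos"],s["finger_gap"])
yaw=np.degrees(2*np.arctan2(s["orientation"][1],s["orientation"][0])); print(yaw)
p=np.array([544.7,-22.5,272.5]) # commanded
A=np.array([503,-121])
for th in [85,90,97,104,111,118,125,132,139,146,153,160,165,168]:
    t=np.radians(th); c=A+38*np.array([np.cos(t),np.sin(t)])+17*np.array([np.sin(t),-np.cos(t)])
    print(th,np.round(c-p[:2],0),round(np.radians(th-90-18.2),2))
E
```

```text
[ 0.25  0.31 -0.4   1.7   0.13  1.16 -1.44] [ 0.54467099 -0.02329376  0.27241858] 0.29535815418033684
18.122649735757683
85 [-21. -62.] -0.4
90 [-25. -60.] -0.32
97 [-29. -59.] -0.2
104 [-34. -58.] -0.07
111 [-39. -57.] 0.05
118 [-45. -57.] 0.17
125 [-50. -58.] 0.29
132 [-54. -59.] 0.42
139 [-59. -61.] 0.54
146 [-64. -63.] 0.66
153 [-68. -66.] 0.78
160 [-72. -70.] 0.9
165 [-74. -72.] 0.99
168 [-75. -74.] 1.04
```

```bash
python3 -m jog '[[0,-20,-20,0,0,-0.12,0],[-3,-40,-50,0,0,-0.24,0],[-5,-55,-85,0,0,-0.34,0],[-8,-62,-120,0,0,-0.36,0],[-8,-62,-150,0,0,-0.36,0],[-8,-62,-175,0,0,-0.36,0],[-8,-62,-190,0,0,-0.36,0],[-8,-62,-200,0,0,-0.36,0],[-8,-62,-206,0,0,-0.36,0],[-8,-62,-206,0,0,-0.36,0],[-8,-62,-206,0,0,-0.36,0]]'; python3 - <<'E'
from h import *
f=[get(n)["frame"] for n in("top","scene")]
o=[cv2.resize(g[v-35:v+35,u-35:u+35],(380,380),interpolation=cv2.INTER_CUBIC) for g,(u,v) in zip(f,((340,215),(290,200)))]
cv2.imwrite("pics/dial.png",np.hstack(o)[:,:,::-1]); s=ctrl.observe(); print(s["finger_gap"],s["eef_pos"])
E
```

```text
time_s: 17.4
eef_pos: [0.5373, -0.0841, 0.0665]
orientation: [1.0, -0.02, 0.001, -0.0]
ft_force: [0.7, 0.6, 0.1]
finger_gap: 0.008
grip_force: 0.0
0.0067024608517983935 [ 0.53731546 -0.0843617   0.06658642]
```

View pics/dial.png

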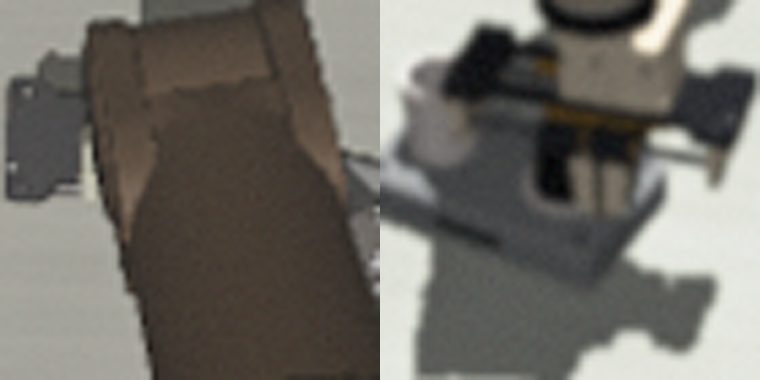

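The closed fingertips stand on the dial bar's +x side, at scene crop (600,190), and the black bar is just behind them. I sweep anticlockwise.

```bash
python3 -m jog '[[-8,1,0,0,0,0.02,0],[-17,2,0,0,0,0.04,0],[-21,3,0,0,0,0.15,0],[-26,4,0,0,0,0.28,0],[-31,5,0,0,0,0.4,0],[-37,5,0,0,0,0.52,0],[-42,4,0,0,0,0.64,0],[-46,3,0,0,0,0.76,0],[-51,1,0,0,0,0.89,0],[-56,-1,0,0,0,1.01,0],[-60,-4,0,0,0,1.13,0],[-64,-8,0,0,0,1.25,0],[-64,-8,0,0,0,1.25,0]]'; python3 -m jog '[[-1,-1,0,0,0,0.05,0],[-2,-2,0,0,0,0.08,0],[-2,-3,0,0,0,0.1,0],[-2,-3,0,0,0,0.1,0]]'
```

```text
time_s: 18.8
eef_pos: [0.4717, -0.0924, 0.0659]
orientation: [0.822, 0.569, 0.0, -0.0]
ft_force: [-1.0, 1.3, 0.5]
finger_gap: 0.004
grip_force: 0.6
time_s: 19.2
eef_pos: [0.4703, -0.0945, 0.0658]
orientation: [0.793, 0.609, 0.0, -0.0]
ft_force: [-1.0, 5.7, 1.6]
finger_gap: 0.005
grip_force: 2.4
```

```bash
python3 -m jog '[[0,-1,0,0,0,0,0],[0,-2,0,0,0,0,0],[0,-2,0,0,0,0,0]]'; python3 -m jog '[[0,-1,0,0,0,0,0],[0,-2,0,0,0,0,0],[0,-2,0,0,0,0,0]]'
```

```text
time_s: 19.5
eef_pos: [0.4703, -0.0947, 0.0658]
orientation: [0.793, 0.609, 0.001, -0.001]
ft_force: [-2.1, 10.9, 2.2]
finger_gap: 0.006
grip_force: 5.1
time_s: 19.8
eef_pos: [0.4703, -0.0949, 0.0658]
orientation: [0.793, 0.61, 0.001, -0.002]
ft_force: [-3.8, 17.1, 4.5]
finger_gap: 0.005
grip_force: 7.9
```

Force is rising with no motion, so the dial is at its stop. I back away and check.

```bash
python3 -m jog '[[0,4,0,0,0,0,0],[2,12,0,0,0,0,0],[4,25,0,0,0,0,0],[4,27,20,0,0,0,0],[4,27,60,0,0,0,0],[4,27,105,0,0,0,0],[4,27,150,0,0,0,0],[4,27,195,0,0,0,0],[4,0,240,0,0,0,0],[-20,-40,250,0,0,-0.1,0],[-40,-80,250,0,0,-0.2,0],[-50,-128,250,0,0,-0.3,0],[-60,-176,250,0,0,-0.4,0],[-60,-224,250,0,0,-0.5,0],[-60,-272,250,0,0,-0.6,0],[-60,-320,250,0,0,-0.6,0],[-60,-360,250,0,0,-0.6,0],[-60,-360,250,0,0,-0.6,0]]'; python3 - <<'E'
from h import *
d=get("top"); f=d["frame"]; W=cloud(d); H=W[...,2]
q=(abs(W[...,0]-.49)<.07)&(abs(W[...,1]+.115)<.06)&(H>.064)&(H<.08)
print("dial",cv2.minAreaRect((W[q][:,:2]*1000).astype(np.float32)))
hsv=cv2.cvtColor(f,cv2.COLOR_RGB2HSV)
m=(abs(W[...,0]-.54)<.14)&(abs(W[...,1]-.24)<.1)&(H>.11)&(H<.137)&(hsv[...,2]>140)&(hsv[...,0]<30)&(hsv[...,1]>60)
print("awl",cv2.minAreaRect((W[m][:,:2]*1000).astype(np.float32)))
g=f[80:300,100:500]; cv2.imwrite("pics/end.png",cv2.resize(g,None,fx=2,fy=2,interpolation=cv2.INTER_CUBIC)[:,:,::-1])
E
```

```text
time_s: 21.6
eef_pos: [0.4087, -0.4651, 0.3141]
orientation: [0.939, 0.343, -0.001, 0.0]
ft_force: [0.5, -1.5, -0.4]
finger_gap: 0.007
grip_force: 0.0
dial ((488.349365234375, -119.47379302978516), (14.076033592224121, 69.99964904785156), 75.22403717041016)
awl ((547.8890991210938, 237.76011657714844), (148.562744140625, 55.23356246948242), 18.910615921020508)
```

View pics/end.png

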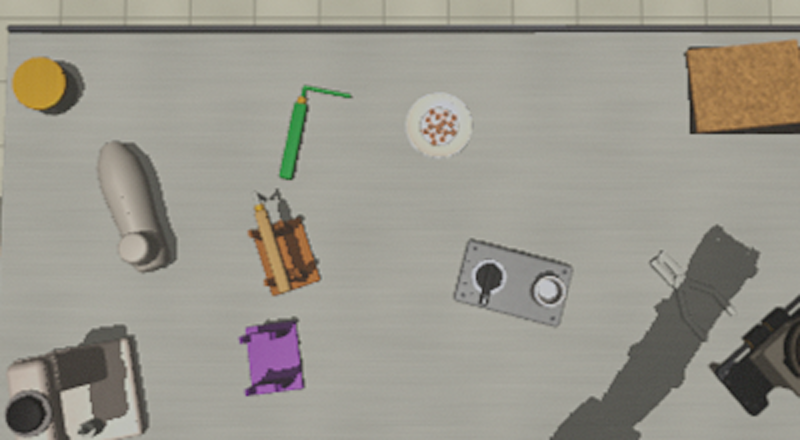

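The dial bar lies at 165.2°, exactly the unit's -x direction, with its pointer at picture (484,300). The awl is in both notches at (270,248), and everything else is undisturbed.

```bash
python3 -c "
from plant import ctrl
print(ctrl.job_done())"
```

```text
the job is handed in; nothing more can be done
None
```

I dipped the awl's tip well past halfway down the demagnetiser well and drew it out with the dial still on, then laid it back in both notches, turned the dial off to its stop and handed the job in at about 22 s.

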